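Pin the two halves of a tile rack together

ROBOT

A 6-joint arm with a two-finger parallel gripper is mounted at the origin on the work surface. World frame = base frame: x ahead of the robot, y to its left, z up, the work surface at z = 0. Lengths are in m, angles in rad, forces in N, time in s.
With the tool pointing down it reaches from about 0.3 to 0.875 m from the base axis. Payload 6.4 kg.
Tool frame: the origin (TCP) lies midway between the tips of the shut fingers; the grasp point (between the pads) lies 19 mm behind it; z points along the fingers, y is the line along which they close (so a half turn about z gives the same grasp; the last joint's range is limited). The gripper opens to 85 mm and grips with 20 to 120 N. Pads are 22 mm wide; open, the fingers measure 114 mm over their backs; the gripper's body (76 mm by 85 mm) begins 54 mm behind the grasp point. The pads swing forward as they close: fully open they stand 13 mm farther back than shut.
Start: joints at [1.044, 0.181, 1.607, -0, 1.354, -0.206], TCP at [0.181, 0.546, 0.231] pointing down, gripper open.
Joint ranges: [-2.99, 2.99], [-0.89, 2.07], [0.3, 2.58], [-1.14, 4.28], [0, 2.63], [-3.12, 3.12]. Speed limits (rad/s): [2.57, 2.57, 3.01, 3.14, 3.14, 3.14].

INTERFACE

Orientations are given as a unit quaternion [w, x, y, z].
In Python, from bench import ctrl gives the robot as it stands.
- The arm moves only by the tool send_rows, never from a script. Its argument "motion" is a list of rows, each a list of 7 numbers: the turn, a rotation vector about the tool's x, y, z in degrees, then the shift along the tool's x, y, z in mm, then the closure, from -1 (fully open) to 1 (shut). In form: [[rx, ry, rz, tx, ty, tz, grip], ...]. A call has exactly 10 rows; each row shifts and turns the commanded pose from where the row before left it, along the tool's axes as they then stand; what a row does not reach is not made up. A row lasts 1/10 s, in which the tool goes at most 50 mm and 8.59 degrees, less where a joint would pass 70% of its speed; a pose out of reach is approached as far as the arm can. A call is refused whole if a number of a shift passes 50 or a number of a turn 8.59, either way. A call with a gripper value outside its range is refused whole. The fingers move at their own pace and stop on an object; the grip force is fixed at half the most. Time passes only in rows, so rows that do not move let the fingers close, or fill a call up. It gives the time, the measured TCP pose, the force, the opening and the grip force at its end, in the units of the state.
- ctrl.get_obs(): the state, without advancing time (a new reading comes with each control period).
- ctrl.camera(name): name is "scene" or "top" or "wrist"; returns a dict with "color" (420x560x3 uint8, red, green, blue), "z_map" (420x560 float32, m along the optical axis (not along the pixel's ray), 0 where there is no reading), "mtx" (3x3 intrinsics, pixels), "extrinsics" (4x4, takes a point from camera to world coordinates); the wrist camera has in their place "hand_eye" (4x4, takes a point from camera to tool coordinates, whose origin is the TCP and whose axes are the flange's). Camera axes: x right, y down, z forward; pixel columns grow to the right and rows downward; lengths in m; the calibration is good to about 2 mm. A picture is of the moment at which its call begins: read the wrist's pose just before it.
- ctrl.hand_in(): hands the job in; it is judged then, once.
The state is a dict: "time_s": time; "q": joint angles; "dq": joint speeds; "joint_efforts": joint torques, N m; "eef_pos": TCP position; "eef_rot": TCP orientation; "wrist_force": force on the tool from outside, world axes, zero at the start; "torque": the same for the moment, N m; "opening": opening from 0.0 (shut) to 1.0 (fully open); "grasp_force": force on a finger pad.
Only numpy, scipy, OpenCV 4.12 (cv2) and the standard library are available. Lean on these libraries where they do the work, as an engineer would, in place of code of your own. Each camera call takes 0.05 s, during which the arm holds its last target. There are 200 camera calls.

TASK

Join the two halves of the teal tile rack with the steel pin: take the pin from its wooden stand, put its nose in the hole of the sliding half's strap, and, with the nose bearing only lightly on the hidden tongue below, slide that half towards the fixed half until the pin finds the tongue's hole. Then push the pin down through both parts until its collar sits fully home on the strap, and let go. Be gentle: never let the pin press on the rack with 25 N or more, and leave the teacup, the ashtray and the two dice where they are.

Things in the scene. Friction and masses are not known exactly. Their poses are not given: they have to be found in the camera images.
- rack: Fixed half of the two-part teal plastic tile rack. Origin on the table under the joint, x across the rack (56 mm wide), y along it towards the fixed half, z up. The fixed half is always the robot's left one (+y), the one nearer the strap's hole. Rack about 390 mm long: fixed half from y = +35 to +195 mm, sliding half from about y = -195 mm to its strap's end near +35 mm. Nowhere over 40 mm high.
- tongue (a point): A point on the flat top of the tongue, 32 mm above the rack's origin; it is NOT the tongue's hole. The tongue, 10 mm thick, stuck fast, reaches from the fixed half under the strap. Its through hole, 11.5 mm wide, is covered and not measured: on the rack's line x = 0, at the start 6 to 20 mm from the strap's hole in rack +y. The rest of its top is solid; below it is free space.
- strap_hole (a point): Centre of the 11.5 mm round hole in the strap of the sliding half, on the strap's top, 40 mm above the table; axes as the rack's. The strap is 8 mm thick and lies on the tongue. The sliding half moves only along rack y, at least 25 mm in +y from its start, with about 2 N of drag; it stays where left and can be dragged by the pin's nose in this hole.
- pin: Loose steel pin, 65 mm long, about 70 g, upright in the stand. Origin at the nose end, z up the pin. Shank 10 mm wide, 30 mm long, its last 4 mm tapering to 5 mm; collar 22 mm wide at z = 30 to 35 mm; round grip 14 mm wide at z = 35 to 65 mm. Home: nose 30 mm below the strap's top. Two spring balls in the tongue's hole grip it: some 3 to 8 N to push past, then 1 to 7 N of drag; its weight alone does not.
- stand: Fixed wooden block 56 x 56 x 36 mm with one central 11.5 mm hole in which the pin's shank stands, the collar lying on the block's top (36 mm above the table). Origin at the centre of its underside.
- teacup: Loose white ceramic cup, 70 mm wide, 55 mm high; origin at the centre of its underside. Leave alone.
- ashtray: Loose steel bowl-shaped ashtray, 96 mm wide, 28 mm high; origin at the centre of its underside. Leave alone.
- die_a: Loose pink acrylic die, 16 mm; origin at the centre of its underside. Leave alone.
- die_b: Loose pink acrylic die, 16 mm; origin at the centre of its underside. Leave alone.

How it is judged:
By the outcome, as a careful person would: the job done as asked, in the order asked, and still so for the second after the job is handed in, with the robot touching nothing.
It also fails if it takes over 61 s, if anything falls off the work surface, if the arm or the gripper's body presses on something with over 40 N, if the wrist force passes 120 N, or if a joint passes its speed limit or range.

## Working session

There is one attempt and no reset: what is moved stays moved. The work goes in short steps, Python scripts to look and compute and a tool call to move; the robot and the scene stay as the last step left them, time stands still between calls to the robot, and variables do not carry over. Pictures are saved under pics/ and viewed, at most 10 in all, crops included, and the job is handed in when it is done.

Besides the shell and the picture viewer there is one more tool, called as a command line: name --pt "numbers of a row" for each row, then --argument value for the rest. send_rows: Moves the arm, as the interface text tells. Its arguments: {"type":"object","properties":{"motion":{"type":"array","items":{"type":"array","items":{"type":"number"}}}},"required":["motion"]}

```bash
mkdir -p pics; cat > h.py <<'E'
import numpy as np, cv2
from bench import ctrl
from scipy.spatial.transform import Rotation as R
def rot(o): 
    q=o['eef_rot']; return R.from_quat([q[1],q[2],q[3],q[0]]).as_matrix()
def cloud(n):
    o=ctrl.get_obs(); c=ctrl.camera(n); d=c['z_map']; K=c['mtx']
    if n=='wrist':
        T=np.eye(4); T[:3,:3]=rot(o); T[:3,3]=o['eef_pos']; E=T@c['hand_eye']
    else: E=np.array(c['extrinsics'])
    v,u=np.mgrid[:d.shape[0],:d.shape[1]]
    P=np.stack([(u-K[0,2])/K[0,0]*d,(v-K[1,2])/K[1,1]*d,d],-1)
    W=P@E[:3,:3].T+E[:3,3]; W[d==0]=np.nan
    return c['color'],W,E,K
def save(n,im): cv2.imwrite('pics/'+n,im[...,::-1])
def obs():
    o=ctrl.get_obs()
    print({k:np.round(o[k],4).tolist() for k in ['time_s','eef_pos','eef_rot','wrist_force','torque','opening','grasp_force','q']}); return o
E
python3 - <<'E'
from h import *
o=obs(); print(rot(o).round(3))
for n in ['top','scene']:
    c,W,E,K=cloud(n); save(n+'1.png',c); np.savez('/tmp/'+n,c=c,W=W,E=E,K=K); print(n,E.round(3).tolist(),K.tolist())
E
```

```text
{'time_s': 0.0, 'eef_pos': [0.181, 0.5452, 0.2304], 'eef_rot': [-0.0003, 0.1597, 0.9872, -0.0008], 'wrist_force': [-0.2093, -1.0019, 0.7057], 'torque': [0.0504, 0.0626, -0.0012], 'opening': 0.9993, 'grasp_force': 0.0, 'q': [1.0437, 0.1816, 1.608, 0.0, 1.3538, -0.2063]}
[[-0.949  0.315 -0.001]
 [ 0.315  0.949 -0.002]
 [ 0.    -0.002 -1.   ]]
top [[-0.02, -0.98, 0.196, 0.416], [-1.0, 0.02, -0.004, -0.021], [-0.0, -0.196, -0.981, 0.873], [0.0, 0.0, 0.0, 1.0]] [[399.0627735226484, 0.0, 284.75019706213243], [0.0, 399.0627735226484, 209.3236967131812], [0.0, 0.0, 1.0]]
scene [[0.778, 0.527, -0.342, 0.828], [0.628, -0.639, 0.443, -0.327], [0.015, -0.56, -0.828, 0.674], [0.0, 0.0, 0.0, 1.0]] [[398.75349522525954, 0.0, 275.1607001603139], [0.0, 398.75349522525954, 211.05219853759894], [0.0, 0.0, 1.0]]
```

View pics/top1.png

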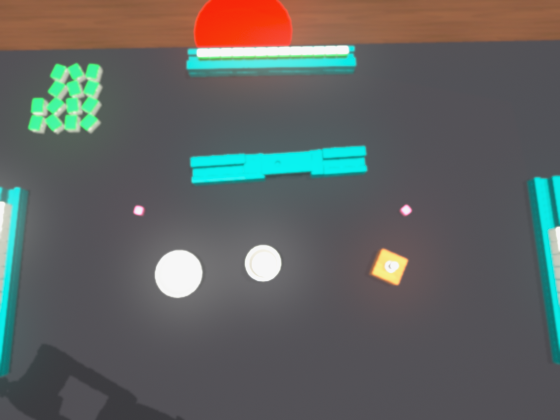

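The top view shows the rack at about (190–367, 147–182), the stand with the pin at (390, 267), the ashtray at (179, 274), the cup at (263, 263), and the dice at (139, 210) and (406, 210). I'll zoom in on the rack and measure.

```bash
python3 - <<'E'
from h import *
for n in ['top','scene']:
    z=np.load('/tmp/'+n+'.npz'); c,W=z['c'],z['W']
    hsv=cv2.cvtColor(c,cv2.COLOR_RGB2HSV)
    X,Y,Z=W[...,0],W[...,1],W[...,2]
    teal=(abs(hsv[...,0].astype(int)-90)<10)&(hsv[...,1]>120)&(X<.68)&(X>.35)&(abs(Y)<.3)&(Z>.01)
    p=W[teal]; print(n,'rack n',len(p), 'z pct',np.percentile(p[:,2],[5,50,95,99]).round(4))
    r=cv2.minAreaRect((p[:,:2]*1000).astype(np.float32)); print(r, cv2.boxPoints(r).round(1).tolist())
    # stand
    m=(abs(X-.31)<.07)&(abs(Y+.25)<.12)&(Z>.01)
    for lo,hi in [(.028,.0395),(.039,.05),(.055,.08)]:
        q=W[m&(Z>lo)&(Z<hi)]
        if len(q)>3:
            r=cv2.minAreaRect((q[:,:2]*1000).astype(np.float32)); print('stand',lo,len(q),q.mean(0).round(4),q[:,2].max().round(4),r)
z=np.load('/tmp/top.npz');c=z['c']
a=cv2.resize(c[135:190,180:380],None,fx=4,fy=4,interpolation=cv2.INTER_CUBIC)
b=cv2.resize(c[235:295,350:430],None,fx=4,fy=4,interpolation=cv2.INTER_CUBIC)
im=np.zeros((470,800,3),np.uint8); im[:220]=a; im[225:465,:320]=b; save('crop1.png',im)
E
```

```text
top rack n 1816 z pct [0.0149 0.0294 0.0402 0.0419]
((664.095947265625, -13.344970703125), (31.88279151916504, 383.553466796875), 0.03628474846482277) [[648.0, 178.39999389648438], [648.2999877929688, -205.10000610351562], [680.2000122070312, -205.10000610351562], [679.9000244140625, 178.39999389648438]]
scene rack n 1937 z pct [0.017  0.03   0.0405 0.0415]
((672.1586303710938, -14.065185546875), (28.580202102661133, 384.67987060546875), 2.1173040866851807) [[650.7999877929688, 177.60000610351562], [665.0, -206.8000030517578], [693.5, -205.6999969482422], [679.2999877929688, 178.6999969482422]]
```

View pics/crop1.png

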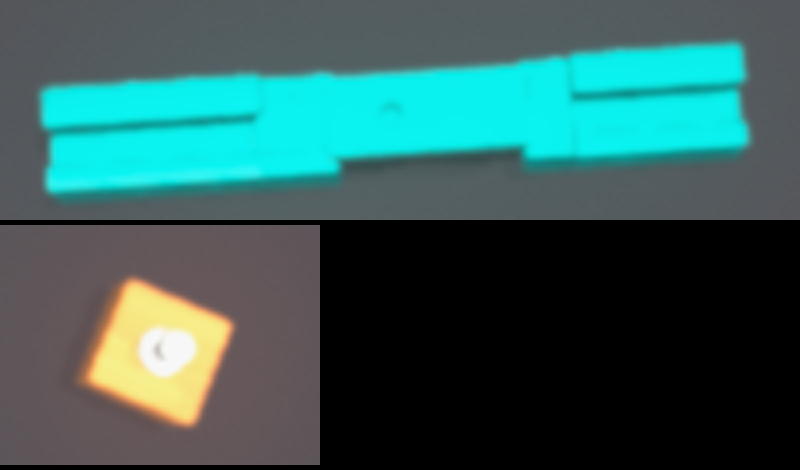

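View pics/scene1.png

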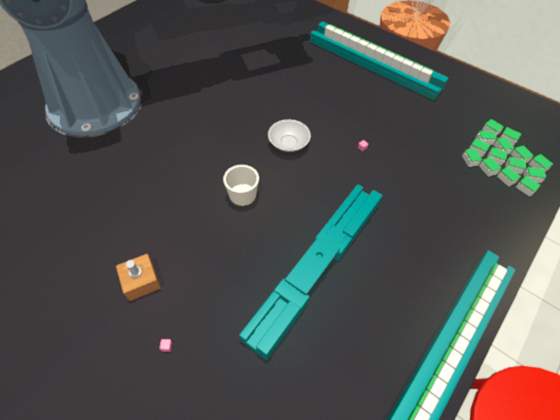

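The rack crop shows the strap hole at about (277, 162) in the top image and (320, 254) in the scene image. The pin stands upright in the block, at (390, 267) in top and (134, 270) in scene. My position window cut off part of the rack, so I'll measure again.

```bash
python3 - <<'E'
from h import *
def ray(E,K,u,v,z):
    d=E[:3,:3]@np.array([(u-K[0,2])/K[0,0],(v-K[1,2])/K[1,1],1]); return E[:3,3]+d*(z-E[2,3])/d[2]
for n,hp in [('top',(277.3,162.5)),('scene',(320,254))]:
    z=np.load('/tmp/'+n+'.npz'); c,W,E,K=z['c'],z['W'],z['E'],z['K']
    hsv=cv2.cvtColor(c,cv2.COLOR_RGB2HSV); X,Y,Z=W[...,0],W[...,1],W[...,2]
    teal=(abs(hsv[...,0].astype(int)-90)<12)&(hsv[...,1]>110)&(X<.76)&(X>.5)&(abs(Y)<.24)&(Z>.012)
    p=W[teal]; r=cv2.minAreaRect((p[:,:2]*1000).astype(np.float32)); print(n,len(p),r,cv2.boxPoints(r).round().tolist())
    s=p[(abs(p[:,1])<.055)&(p[:,2]>.036)]; print(' strap z',np.median(s[:,2]), cv2.minAreaRect((s[:,:2]*1000).astype(np.float32)))
    print(' hole',ray(E,K,*hp,.040).round(4))
    m=(Z>.008)&(X>.2)&(X<.55)&(abs(Y)<.45)
    k,l,st,ce=cv2.connectedComponentsWithStats(m.astype(np.uint8))
    for i in range(1,k):
        if st[i,4]>40:
            q=W[l==i]; print('  blob',st[i].tolist(),np.nanmean(q,0).round(3),np.nanmax(q[:,2]).round(3))
            if abs(np.nanmean(q[:,1])+.28)<.13 and st[i,4]>250:
                for lo,hi in [(.030,.0385),(.0385,.045),(.06,.08)]:
                    t=q[(q[:,2]>lo)&(q[:,2]<hi)]
                    if len(t)>3: print('   ',lo,len(t),t.mean(0).round(4),cv2.minAreaRect((t[:,:2]*1000).astype(np.float32)))
E
```

```text
top 4396 ((685.4010620117188, -11.8494873046875), (57.50804138183594, 385.61895751953125), 2.7335031032562256) [[647.0, 179.0], [666.0, -206.0], [723.0, -203.0], [705.0, 182.0]]
 strap z 0.03932714463782816 ((685.4927978515625, -14.78695297241211), (45.40058898925781, 80.2347183227539), 3.172687292098999)
 hole [ 0.6864 -0.0101  0.04  ]
  blob [246, 246, 34, 35, 487] [0.473 0.026 0.041] 0.059
  blob [370, 249, 37, 36, 832] [ 0.457 -0.236  0.036] 0.072
    0.03 647 [ 0.4573 -0.2383  0.0353] ((457.9109802246094, -239.20962524414062), (56.35285568237305, 56.7176399230957), 64.31036376953125)
    0.0385 42 [ 0.4555 -0.2364  0.0404] ((456.1595458984375, -241.1675262451172), (52.583106994628906, 23.481029510498047), 23.497802734375)
    0.06 46 [ 0.4575 -0.2386  0.0691] ((457.87213134765625, -239.28887939453125), (12.852689743041992, 13.295886993408203), 50.73009490966797)
  blob [156, 251, 45, 46, 1273] [0.453 0.206 0.018] 0.031
scene 6011 ((687.4293212890625, -13.415969848632812), (56.615516662597656, 384.84295654296875), 2.6495754718780518) [[650.0, 177.0], [668.0, -207.0], [725.0, -204.0], [707.0, 180.0]]
 strap z 0.03980306917330828 ((687.5192260742188, -15.026596069335938), (44.6731071472168, 81.41473388671875), 2.6255528926849365)
 hole [ 0.6869 -0.0083  0.04  ]
  blob [269, 120, 42, 32, 837] [0.449 0.21  0.018] 0.031
  blob [224, 166, 35, 38, 943] [0.47  0.024 0.036] 0.057
  blob [116, 254, 44, 45, 1240] [ 0.467 -0.243  0.035] 0.073
    0.03 829 [ 0.463  -0.2417  0.0355] ((459.369873046875, -240.17941284179688), (56.04413604736328, 58.36075973510742), 64.26470184326172)
    0.0385 68 [ 0.4629 -0.2418  0.0408] ((458.8720703125, -246.65269470214844), (30.390071868896484, 26.394115447998047), 41.31488037109375)
    0.06 76 [ 0.4611 -0.2407  0.0686] ((459.3974304199219, -240.3484649658203), (13.347707748413086, 13.444991111755371), 60.29127883911133)
```

send_rows --pt "0 0 -7 0 0 0 -1" --pt "0 0 -7 0 0 0 -1" --pt "0 0 -7 0 0 0 -1" --pt "0 0 0 -14 -46 0 -1" --pt "0 0 0 -14 -46 0 -1" --pt "0 0 0 -14 -46 0 -1" --pt "0 0 0 -14 -46 0 -1" --pt "0 0 0 -14 -46 0 -1" --pt "0 0 0 -14 -46 0 -1" --pt "0 0 0 -14 -46 0 -1"

```text
time_s: 1.1
eef_pos: [0.2938, 0.2268, 0.2311]
eef_rot: [0.0, -0.023, 1.0, -0.0]
wrist_force: [0.9, -0.7, 0.4]
opening: 1.001
grasp_force: 0.0
```

send_rows --pt "0 0 0 -14 -46 0 -1" --pt "0 0 0 -14 -46 0 -1" --pt "0 0 0 -14 -46 0 -1" --pt "0 0 0 -14 -46 0 -1" --pt "0 0 0 -14 -46 10 -1" --pt "0 0 0 -14 -46 10 -1" --pt "0 0 0 -14 -46 10 -1" --pt "0 0 0 -14 -46 10 -1" --pt "0 0 0 -14 -46 10 -1" --pt "0 0 0 0 0 0 -1"

```text
time_s: 2.1
eef_pos: [0.4389, -0.1838, 0.1792]
eef_rot: [-0.001, -0.02, 1.0, 0.0]
wrist_force: [-0.5, -0.2, 0.8]
opening: 1.0
grasp_force: 0.0
```

```bash
python3 - <<'E'
from h import *
o=obs(); Rm=rot(o); print(Rm.round(4))
c,W,E,K=cloud('wrist'); save('w1.png',c); np.savez('/tmp/w1',c=c,W=W,E=E,K=K)
for lo,hi in [(.030,.0385),(.064,.08)]:
    t=W[(W[...,2]>lo)&(W[...,2]<hi)&(abs(W[...,0]-.459)<.05)&(abs(W[...,1]+.24)<.05)]
    print(lo,len(t),t.mean(0).round(4) if len(t) else '',cv2.minAreaRect((t[:,:2]*1000).astype(np.float32)) if len(t)>3 else '')
print((Rm.T@(np.array([.4585,-.2397,.044])-o['eef_pos'])*1000).round(1))
E
```

```text
{'time_s': 2.1, 'eef_pos': [0.4389, -0.1838, 0.1792], 'eef_rot': [-0.0011, -0.0205, 0.9998, 0.0002], 'wrist_force': [-0.5101, -0.168, 0.7963], 'torque': [0.0187, -0.0094, 0.0375], 'opening': 1.0002, 'grasp_force': 0.0, 'q': [-0.646, 0.0135, 1.9001, -0.0011, 1.2301, -2.2574]}
[[-9.992e-01 -4.100e-02 -2.200e-03]
 [-4.100e-02  9.992e-01  4.000e-04]
 [ 2.200e-03  5.000e-04 -1.000e+00]]
0.03 3009 [ 0.4543 -0.2391  0.0366] ((456.80657958984375, -239.9742431640625), (56.09617233276367, 56.81533432006836), 64.39991760253906)
0.064 254 [ 0.4558 -0.2393  0.071 ] ((456.49468994140625, -239.627685546875), (13.545069694519043, 13.117355346679688), 0.040996525436639786)
[-17.6 -56.7 135.2]
```

View pics/w1.png

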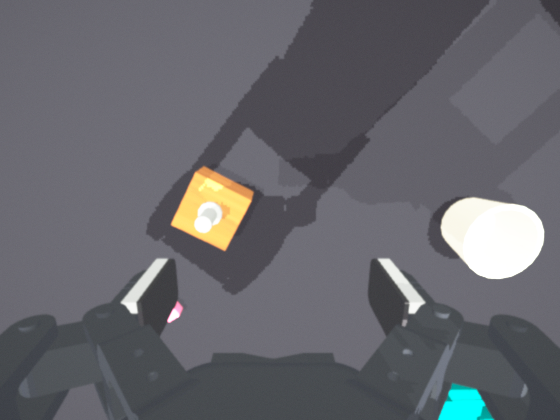

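The wrist view shows the pin top at (206, 222) on the stand, with the path clear. The wrist camera puts the pin within 2 mm of where the other cameras do. Next I move over it, descend and grasp.

send_rows --pt "0 0 0 -8 -29 0 -1" --pt "0 0 0 -8 -28 0 -1" --pt "0 0 0 0 0 20 -1" --pt "0 0 0 0 0 25 -1" --pt "0 0 0 0 0 25 -1" --pt "0 0 0 0 0 25 -1" --pt "0 0 0 0 0 20 -1" --pt "0 0 0 0 0 10 -1" --pt "0 0 0 0 0 8 -1" --pt "0 0 0 0 0 0 -1"

```text
time_s: 3.15
eef_pos: [0.4571, -0.2348, 0.048]
eef_rot: [-0.0, -0.023, 1.0, 0.0]
wrist_force: [0.8, 0.6, 0.2]
opening: 0.998
grasp_force: 0.0
```

```bash
python3 - <<'E'
from h import *
o=obs(); Rm=rot(o)
c,W,E,K=cloud('wrist')
t=W[(W[...,2]>.064)&(W[...,2]<.08)&(abs(W[...,0]-.459)<.02)&(abs(W[...,1]+.24)<.02)]
print(len(t),t.mean(0).round(4) if len(t) else '',cv2.minAreaRect((t[:,:2]*1000).astype(np.float32)) if len(t)>3 else '')
E
```

```text
{'time_s': 3.15, 'eef_pos': [0.4571, -0.2348, 0.048], 'eef_rot': [-0.0003, -0.0231, 0.9997, 0.0003], 'wrist_force': [0.7702, 0.6139, 0.206], 'torque': [0.0074, 0.021, -0.0164], 'opening': 0.998, 'grasp_force': 0.0, 'q': [-0.7059, 0.2974, 1.8852, 0.0001, 0.96, -2.323]}
1002 [ 0.4552 -0.24    0.0708] ((456.4044189453125, -240.1417999267578), (14.051520347595215, 13.760576248168945), 22.899944305419922)
```

send_rows --pt "0 0 0 0 -5 3 -1" --pt "0 0 0 0 0 0 -1" --pt "0 0 0 0 0 0 1" --pt "0 0 0 0 0 0 1" --pt "0 0 0 0 0 0 1" --pt "0 0 0 0 0 0 1" --pt "0 0 0 0 0 0 1" --pt "0 0 0 0 0 0 1" --pt "0 0 0 0 0 0 1" --pt "0 0 0 0 0 0 1"

```text
time_s: 4.2
eef_pos: [0.4577, -0.2406, 0.0455]
eef_rot: [0.0, -0.023, 1.0, -0.0]
wrist_force: [-0.7, -0.7, 2.8]
opening: 0.139
grasp_force: 58.4
```

send_rows --pt "0 0 0 0 0 -5 1" --pt "0 0 0 0 0 -10 1" --pt "0 0 0 0 0 -20 1" --pt "0 0 0 0 0 -25 1" --pt "0 0 0 0 0 -25 1" --pt "0 0 0 0 0 -10 1" --pt "0 0 0 0 0 0 1" --pt "0 0 0 0 0 0 1" --pt "0 0 0 0 0 0 1" --pt "0 0 0 0 0 0 1"

```text
time_s: 5.2
eef_pos: [0.4568, -0.2399, 0.1389]
eef_rot: [-0.001, -0.023, 1.0, 0.001]
wrist_force: [-0.1, -1.0, -0.5]
opening: 0.135
grasp_force: 58.9
```

```bash
python3 - <<'E'
from h import *
o=obs(); Rm=rot(o); print(Rm.round(4).tolist())
print((Rm.T@(np.array([.6867,-.0092,.14])-o['eef_pos'])*1000).round(1))
E
```

```text
{'time_s': 5.2, 'eef_pos': [0.4568, -0.2399, 0.1389], 'eef_rot': [-0.0009, -0.0228, 0.9997, 0.0009], 'wrist_force': [-0.1343, -0.9937, -0.5331], 'torque': [0.0445, -0.0374, -0.0163], 'opening': 0.1351, 'grasp_force': 58.858, 'q': [-0.714, 0.1571, 1.8348, 0.0, 1.1522, -2.3304]}
[[-0.999, -0.0456, -0.0019], [-0.0456, 0.999, 0.0017], [0.0018, 0.0018, -1.0]]
[-240.2  220.    -1.1]
```

send_rows --pt "0 0 0 -32 24 0 1" --pt "0 0 0 -32 24 0 1" --pt "0 0 0 -32 24 0 1" --pt "0 0 0 -32 24 0 1" --pt "0 0 0 -32 24 0 1" --pt "0 0 0 -32 24 0 1" --pt "0 0 0 -32 24 0 1" --pt "0 0 0 -32 24 0 1" --pt "0 0 0 -30 25 0 1" --pt "0 0 0 0 0 0 1"

```text
time_s: 6.2
eef_pos: [0.7352, -0.0065, 0.1382]
eef_rot: [-0.0, -0.025, 1.0, 0.001]
wrist_force: [-0.2, 0.3, -0.9]
opening: 0.136
grasp_force: 58.9
```

send_rows --pt "0 0 0 0 0 0 1" --pt "0 0 0 0 0 0 1" --pt "0 0 0 0 0 0 1" --pt "0 0 0 0 0 0 1" --pt "0 0 0 0 0 0 1" --pt "0 0 0 0 0 0 1" --pt "0 0 0 0 0 0 1" --pt "0 0 0 0 0 0 1" --pt "0 0 0 0 0 0 1" --pt "0 0 0 0 0 0 1"

```text
time_s: 7.2
eef_pos: [0.7333, -0.0106, 0.1403]
eef_rot: [-0.0, -0.023, 1.0, -0.0]
wrist_force: [0.9, -0.7, -1.1]
opening: 0.143
grasp_force: 58.9
```

```bash
python3 - <<'E'
from h import *
o=obs(); Rm=rot(o); print(Rm.round(4).tolist())
c,W,E,K=cloud('wrist'); save('w2.png',c); np.savez('/tmp/w2',c=c,W=W,E=E,K=K,R=Rm,p=o['eef_pos'])
E
```

```text
{'time_s': 7.2, 'eef_pos': [0.7333, -0.0106, 0.1403], 'eef_rot': [-0.0, -0.0229, 0.9997, -0.0], 'wrist_force': [0.9274, -0.6716, -1.0948], 'torque': [0.066, 0.0063, -0.0615], 'opening': 0.1426, 'grasp_force': 58.8591, 'q': [-0.1758, 0.6035, 1.2276, -0.0, 1.3105, -1.7924]}
[[-0.999, -0.0458, -0.0], [-0.0458, 0.999, -0.0], [0.0, -0.0, -1.0]]
```

View pics/w2.png

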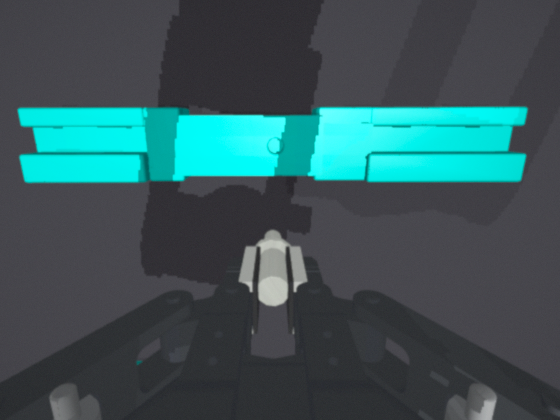

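The wrist view shows the strap hole at about (275, 146). The held pin has its nose at about (272, 233) and its top at (273, 292). I'll now measure the hole and the pin in this same camera.

```bash
python3 - <<'E'
from h import *
z=np.load('/tmp/w2.npz'); c,W,E,K,Rm,p=[z[k] for k in ['c','W','E','K','R','p']]
g=cv2.cvtColor(c,cv2.COLOR_RGB2GRAY).astype(np.float32)
print(g[136:156,264:288].astype(int))
print((W[136:156:2,264:288:2,2]*1000).round(0))
T=(W-p)@Rm*1000
for zl in [(-22,-19.5),(8,25),(25,37),(0,5),(-1,2)]: pass
m=(abs(T[...,0])<25)&(abs(T[...,1])<14)&(T[...,2]>-32)&(T[...,2]<45)
for a in range(-30,44,4):
    k=m&(T[...,2]>=a)&(T[...,2]<a+4); t=T[k]
    if len(t)>8: print(a,len(t),np.percentile(t,[2,50,98],axis=0).round(1).tolist())
# hole by depth-free ray
def ray(u,v,zz):
    d=E[:3,:3]@np.array([(u-K[0,2])/K[0,0],(v-K[1,2])/K[1,1],1]); return E[:3,3]+d*(zz-E[2,3])/d[2]
for u,v in [(275.5,145.5)]:
    q=ray(u,v,.04); print('hole',q.round(4),((q-p)@Rm*1000).round(1))
s=W[120:172,190:300]; print('strap z',np.nanmedian(s[...,2]))
E
```

```text
[[196 197 197 196 197 197 196 197 197 195 192 189 193 194 197 197 196 164
  122 118 118 117 117 118]
 [198 198 200 199 199 200 196 196 193 185 175 169 170 171 185 193 193 161
  122 118 119 118 119 118]
 [199 198 200 199 199 195 188 179 182 185 185 183 176 155 152 164 176 140
  120 119 117 117 118 118]
 [199 199 199 199 196 181 170 179 194 197 197 198 193 164 133 135 138 120
  113 116 118 117 117 118]
 [198 199 198 197 187 167 180 194 199 200 200 200 198 184 168 134 120 110
  108 113 117 117 117 118]
 [198 199 198 193 177 179 193 198 200 199 199 201 200 198 193 158 119 111
  107 110 115 117 117 118]
 [197 197 196 184 171 190 197 199 198 198 200 200 200 200 197 164 121 116
  110 108 114 115 117 117]
 [196 197 193 171 176 193 197 198 199 198 199 200 199 199 197 164 123 117
  113 106 110 116 116 117]
 [197 196 188 165 182 193 197 199 198 198 199 199 200 200 196 165 122 117
  112 103 107 115 116 117]
 [196 194 185 163 183 193 197 198 198 198 198 199 198 199 195 163 122 117
  114 102 107 115 118 116]
 [196 196 183 160 176 192 196 197 198 198 198 199 199 199 196 162 122 117
  111 103 107 11
[... 1665 characters left out ...]
, -17.9], [7.9, -0.0, -16.0], [12.0, 12.6, -14.1]]
-14 244 [[4.7, -13.3, -13.9], [7.9, -0.7, -12.2], [12.1, 12.3, -10.3]]
-10 210 [[4.6, -13.1, -9.9], [11.1, 0.4, -8.1], [12.1, 12.7, -6.1]]
-6 115 [[4.2, -10.5, -6.0], [7.1, 0.9, -4.1], [11.8, 11.5, -2.1]]
-2 91 [[4.9, -5.3, -1.9], [7.0, 0.4, -0.2], [7.9, 6.6, 1.9]]
2 301 [[5.0, -6.4, 2.4], [8.8, 0.9, 3.9], [11.5, 7.4, 5.8]]
6 52 [[7.0, -7.7, 6.1], [10.4, 0.4, 7.6], [11.5, 9.0, 8.6]]
22 9 [[5.1, -1.2, 23.7], [5.4, 0.9, 25.1], [5.7, 2.6, 25.9]]
26 41 [[3.2, -3.6, 26.1], [5.1, 0.4, 27.7], [5.6, 4.4, 29.9]]
30 38 [[2.0, -3.9, 30.2], [5.1, 1.0, 32.1], [5.8, 5.0, 33.8]]
hole [ 0.6845 -0.0099  0.04  ] [ 48.7   2.9 100.3]
strap z 0.04077540360157869
```

send_rows --pt "0 0 0 12 1 5 1" --pt "0 0 0 12 1 10 1" --pt "0 0 0 10 0 10 1" --pt "0 0 0 0 0 10 1" --pt "0 0 0 0 0 10 1" --pt "0 0 0 0 0 8 1" --pt "0 0 0 0 0 0 1" --pt "0 0 0 0 0 0 1" --pt "0 0 0 0 0 0 1" --pt "0 0 0 0 0 0 1"

```text
time_s: 8.25
eef_pos: [0.6998, -0.0103, 0.088]
eef_rot: [0.001, -0.023, 1.0, -0.0]
wrist_force: [-0.0, 0.4, -0.3]
opening: 0.141
grasp_force: 58.9
```

```bash
python3 - <<'E'
from h import *
o=obs(); Rm=rot(o); p=o['eef_pos']
c,W,E,K=cloud('wrist'); np.savez('/tmp/w3',c=c,W=W,E=E,K=K,R=Rm,p=p)
T=(W-p)@Rm*1000
m=(abs(T[...,0])<25)&(abs(T[...,1])<14)
for a in range(0,42,3):
    k=m&(T[...,2]>=a)&(T[...,2]<a+3); t=T[k]
    if len(t)>8: print(a,len(t),np.percentile(t,[2,50,98],axis=0).round(1).tolist())
# project guess hole to crop
q=Rm@np.array([14,2,49])/1000+p; pc=E[:3,:3].T@(q-E[:3,3]); uv=(K@pc/pc[2])[:2]; print(uv)
u,v=uv.astype(int); s=c[max(0,v-60):v+60,u-80:u+80]; print(u-80,max(0,v-60)); save('w3.png',cv2.resize(s,None,fx=5,fy=5,interpolation=cv2.INTER_CUBIC))
E
```

```text
{'time_s': 8.25, 'eef_pos': [0.6998, -0.0103, 0.088], 'eef_rot': [0.0006, -0.0228, 0.9997, -0.0001], 'wrist_force': [-0.0036, 0.398, -0.3117], 'torque': [-0.0271, -0.0039, 0.0262], 'opening': 0.1405, 'grasp_force': 58.8587, 'q': [-0.1839, 0.5898, 1.3621, 0.0, 1.1886, -1.8004]}
0 72 [[4.8, -5.0, 0.2], [7.3, 0.9, 2.2], [11.4, 5.8, 3.0]]
3 263 [[5.2, -6.4, 3.1], [8.8, 0.4, 3.9], [11.5, 7.7, 5.8]]
6 57 [[7.0, -7.6, 6.1], [10.7, 0.4, 6.9], [11.7, 9.0, 8.6]]
24 21 [[3.9, -3.3, 24.5], [5.4, 0.4, 25.8], [6.0, 4.1, 26.7]]
27 24 [[3.5, -3.3, 27.2], [5.1, 0.4, 28.5], [5.7, 3.8, 30.0]]
30 32 [[2.1, -3.9, 30.1], [4.9, 0.7, 31.1], [5.8, 4.7, 32.9]]
33 15 [[2.4, -3.6, 33.3], [4.7, 0.4, 34.0], [5.8, 4.9, 35.5]]
[274.62513716 209.25958587]
194 149
```

View pics/w3.png

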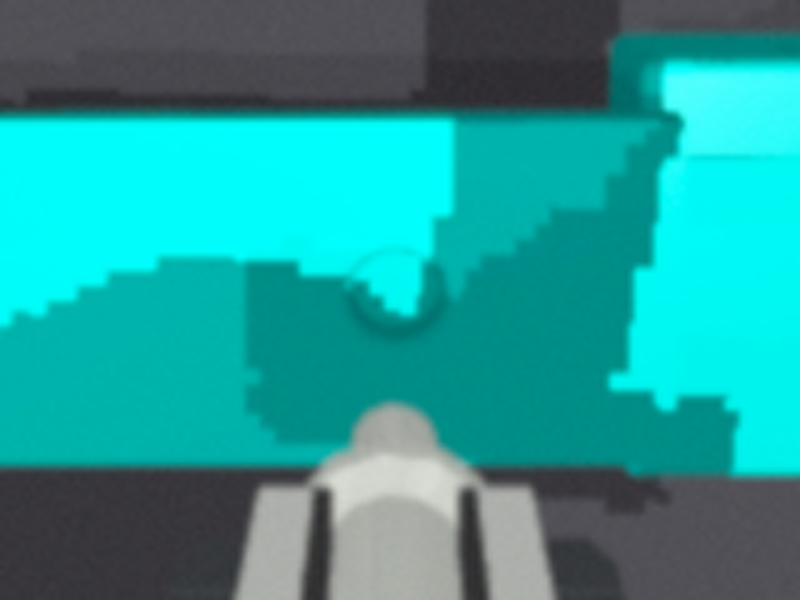

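The crop shows the strap hole centre at about (397, 292), which is full-image (273.4, 207.4). The pin shank is centred near crop x = 394, so it is almost in line with the hole.

```bash
python3 - <<'E'
from h import *
z=np.load('/tmp/w3.npz'); E,K,Rm,p,W,c=[z[k] for k in ['E','K','R','p','W','c']]
def ray(u,v,zz):
    d=E[:3,:3]@np.array([(u-K[0,2])/K[0,0],(v-K[1,2])/K[1,1],1]); return E[:3,3]+d*(zz-E[2,3])/d[2]
print('strap z',np.nanmedian(W[200:225,215:255,2]))
for u,v in [(273.4,207.4),(263.4,207.4),(283.4,207.4)]:
    q=ray(u,v,.04); print(q.round(4),((q-p)@Rm*1000).round(1))
print('cam in tool',((E[:3,3]-p)@Rm*1000).round(1))
# pin edges projected: model nose end at tool (0.6,0.5,39.5)
for P in [(0.6,0.5,39.5),(0.6+2.5,.5,39.5),(0.6,5.5,30),(.6,-4.5,30),(5.6,.5,35.5)]:
    pc=E[:3,:3].T@(Rm@np.array(P)/1000+p-E[:3,3]); uv=(K@pc/pc[2])[:2]; print(P,((uv-[194,149])*5).round(0))
E
```

```text
strap z 0.040795497882594234
[ 0.6843 -0.0098  0.04  ] [15.5  1.2 48. ]
[ 0.6846 -0.016   0.04  ] [15.5 -4.9 48. ]
[ 0.684  -0.0036  0.04  ] [15.5  7.4 48. ]
cam in tool [  69.5    0.6 -143.4]
(0.6, 0.5, 39.5) [391. 429.]
(3.1, 0.5, 39.5) [391. 410.]
(0.6, 5.5, 30) [434. 459.]
(0.6, -4.5, 30) [348. 459.]
(5.6, 0.5, 35.5) [391. 402.]
```

send_rows --pt "0 0 0 7 0.3 0 1" --pt "0 0 0 8 0 0 1" --pt "0 0 0 0 0 0 1" --pt "0 0 0 0 0 1 1" --pt "0 0 0 0 0 1 1" --pt "0 0 0 0 0 1 1" --pt "0 0 0 0 0 1 1" --pt "0 0 0 0 0 0 1" --pt "0 0 0 0 0 0 1" --pt "0 0 0 0 0 0 1"

```text
time_s: 9.3
eef_pos: [0.6843, -0.0106, 0.0833]
eef_rot: [0.0, -0.023, 1.0, -0.0]
wrist_force: [-0.2, -0.4, -0.6]
opening: 0.137
grasp_force: 58.9
```

send_rows --pt "0 0 0 0 0 0.5 1" --pt "0 0 0 0 0 0.5 1" --pt "0 0 0 0 0 0.5 1" --pt "0 0 0 0 0 0.5 1" --pt "0 0 0 0 0 0.5 1" --pt "0 0 0 0 0 0.5 1" --pt "0 0 0 0 0 0.5 1" --pt "0 0 0 0 0 0.5 1" --pt "0 0 0 0 0 0 1" --pt "0 0 0 0 0 0 1"

```text
time_s: 10.3
eef_pos: [0.6842, -0.0106, 0.0793]
eef_rot: [-0.0, -0.023, 1.0, -0.0]
wrist_force: [-0.2, 0.1, -0.6]
opening: 0.138
grasp_force: 58.9
```

```bash
python3 - <<'E'
from h import *
o=obs(); Rm=rot(o); p=o['eef_pos']
c,W,E,K=cloud('wrist')
pc=E[:3,:3].T@(Rm@np.array([0.6,.9,43])/1000+p-E[:3,3]); u,v=(K@pc/pc[2])[:2].astype(int)
print(u-80,v-60); save('w4.png',cv2.resize(c[v-60:v+60,u-80:u+80],None,fx=5,fy=5,interpolation=cv2.INTER_CUBIC))
E
```

```text
{'time_s': 10.3, 'eef_pos': [0.6842, -0.0106, 0.0793], 'eef_rot': [-0.0, -0.0229, 0.9997, -0.0], 'wrist_force': [-0.1666, 0.1261, -0.607], 'torque': [0.0135, -0.0118, -0.0108], 'opening': 0.138, 'grasp_force': 58.8592, 'q': [-0.1885, 0.5706, 1.4114, -0.0, 1.1597, -1.805]}
192 172
```

View pics/w4.png

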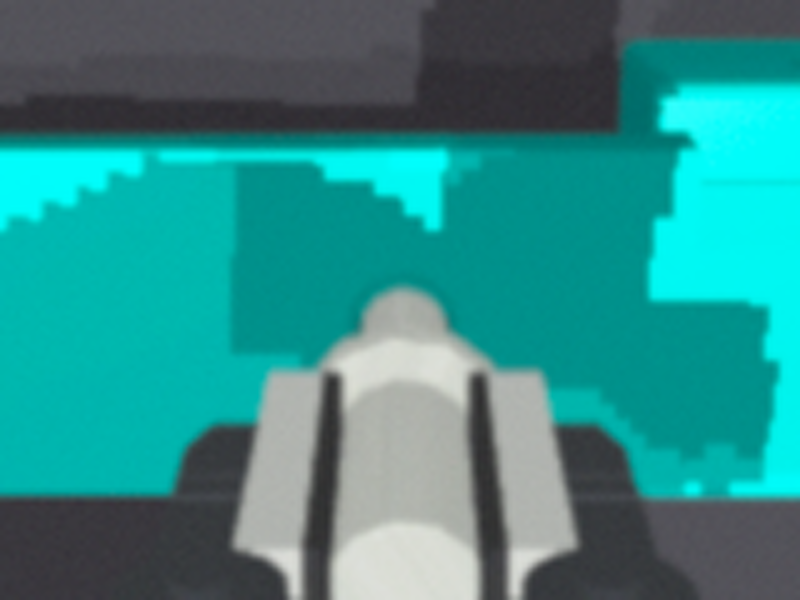

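The crop shows the nose at (403, 290), centred at the hole's mouth with an even shadow rim around it. I'll keep lowering gently.

send_rows --pt "0 0 0 0 0 0.5 1" --pt "0 0 0 0 0 0.5 1" --pt "0 0 0 0 0 0.5 1" --pt "0 0 0 0 0 0.5 1" --pt "0 0 0 0 0 0.5 1" --pt "0 0 0 0 0 0.5 1" --pt "0 0 0 0 0 0.5 1" --pt "0 0 0 0 0 0 1" --pt "0 0 0 0 0 0 1" --pt "0 0 0 0 0 0 1"

```text
time_s: 11.35
eef_pos: [0.6843, -0.0106, 0.0758]
eef_rot: [0.0, -0.023, 1.0, -0.0]
wrist_force: [0.3, 0.3, -1.1]
opening: 0.141
grasp_force: 58.9
```

send_rows --pt "0 0 0 0 0 0.4 1" --pt "0 0 0 0 0 0.4 1" --pt "0 0 0 0 0 0.4 1" --pt "0 0 0 0 0 0.4 1" --pt "0 0 0 0 0 0.4 1" --pt "0 0 0 0 0 0 1" --pt "0 0 0 0 0 0 1" --pt "0 0 0 0 0 0 1" --pt "0 0 0 0 0 0 1" --pt "0 0 0 0 0 0 1"

```text
time_s: 12.35
eef_pos: [0.6843, -0.0106, 0.0738]
eef_rot: [0.0, -0.023, 1.0, -0.0]
wrist_force: [0.3, -0.3, -0.6]
opening: 0.14
grasp_force: 58.9
```

send_rows --pt "0 0 0 0 0 0.4 1" --pt "0 0 0 0 0 0.3 1" --pt "0 0 0 0 0 0.3 1" --pt "0 0 0 0 0 0.2 1" --pt "0 0 0 0 0 0.2 1" --pt "0 0 0 0 0 0.2 1" --pt "0 0 0 0 0 0 1" --pt "0 0 0 0 0 0 1" --pt "0 0 0 0 0 0 1" --pt "0 0 0 0 0 0 1"

```text
time_s: 13.35
eef_pos: [0.6843, -0.0106, 0.0722]
eef_rot: [0.0, -0.023, 1.0, -0.0]
wrist_force: [1.3, -0.1, 0.1]
opening: 0.141
grasp_force: 58.9
```

send_rows --pt "0 0 0 0 0 0.2 1" --pt "0 0 0 0 0 0.2 1" --pt "0 0 0 0 0 0.1 1" --pt "0 0 0 0 0 0 1" --pt "0 0 0 0 0 0 1" --pt "0 0 0 0 0 0 1" --pt "0 0 0 0 0 0 1" --pt "0 0 0 0 0 0 1" --pt "0 0 0 0 0 0 1" --pt "0 0 0 0 0 0 1"

```text
time_s: 14.35
eef_pos: [0.6843, -0.0106, 0.0717]
eef_rot: [0.0, -0.023, 1.0, -0.0]
wrist_force: [2.0, -0.2, -0.6]
opening: 0.141
grasp_force: 58.9
```

send_rows --pt "0 0 0 -0.3 0 0 1" --pt "0 0 0 0 0 0.2 1" --pt "0 0 0 0 0 0.2 1" --pt "0 0 0 0 0 0.1 1" --pt "0 0 0 0 0 0 1" --pt "0 0 0 0 0 0 1" --pt "0 0 0 0 0 0 1" --pt "0 0 0 0 0 0 1" --pt "0 0 0 0 0 0 1" --pt "0 0 0 0 0 0 1"

```text
time_s: 15.35
eef_pos: [0.6846, -0.0106, 0.0713]
eef_rot: [0.0, -0.023, 1.0, -0.0]
wrist_force: [0.6, 0.1, 3.7]
opening: 0.136
grasp_force: 59.4
```

Light contact with the tongue, about 4 N. Now I slide along rack +y.

send_rows --pt "0 0 0 0 0.5 0 1" --pt "0 0 0 0 0.5 0 1" --pt "0 0 0 0 0.5 0 1" --pt "0 0 0 0 0.5 0 1" --pt "0 0 0 0 0.5 0 1" --pt "0 0 0 0 0.5 0 1" --pt "0 0 0 0 0.5 0 1" --pt "0 0 0 0 0 0 1" --pt "0 0 0 0 0 0 1" --pt "0 0 0 0 0 0 1"

```text
time_s: 16.35
eef_pos: [0.6846, -0.0072, 0.0714]
eef_rot: [0.0, -0.023, 1.0, -0.0]
wrist_force: [1.3, -4.7, 3.7]
opening: 0.14
grasp_force: 59.5
```

send_rows --pt "0 0 0 0 0.4 0 1" --pt "0 0 0 0 0.4 0 1" --pt "0 0 0 0 0.4 0 1" --pt "0 0 0 0 0.4 0 1" --pt "0 0 0 0 0.4 0 1" --pt "0 0 0 0 0 0 1" --pt "0 0 0 0 0 0 1" --pt "0 0 0 0 0 0 1" --pt "0 0 0 0 0 0 1" --pt "0 0 0 0 0 0 1"

```text
time_s: 17.35
eef_pos: [0.6844, -0.0051, 0.0713]
eef_rot: [0.0, -0.023, 1.0, -0.0]
wrist_force: [-0.0, -4.8, 5.7]
opening: 0.139
grasp_force: 59.5
```

send_rows --pt "0 0 0 0 0.4 0 1" --pt "0 0 0 0 0.4 0 1" --pt "0 0 0 0 0.4 0 1" --pt "0 0 0 0 0.4 0 1" --pt "0 0 0 0 0.4 0 1" --pt "0 0 0 0 0 0 1" --pt "0 0 0 0 0 0 1" --pt "0 0 0 0 0 0 1" --pt "0 0 0 0 0 0 1" --pt "0 0 0 0 0 0 1"

```text
time_s: 18.35
eef_pos: [0.6843, -0.0031, 0.0713]
eef_rot: [0.0, -0.023, 1.0, 0.0]
wrist_force: [1.4, -4.8, 5.1]
opening: 0.142
grasp_force: 59.6
```

send_rows --pt "0 0 0 0 0.4 0 1" --pt "0 0 0 0 0.4 0 1" --pt "0 0 0 0 0.4 0 1" --pt "0 0 0 0 0.4 0 1" --pt "0 0 0 0 0.4 0 1" --pt "0 0 0 0 0 0 1" --pt "0 0 0 0 0 0 1" --pt "0 0 0 0 0 0 1" --pt "0 0 0 0 0 0 1" --pt "0 0 0 0 0 0 1"

```text
time_s: 19.35
eef_pos: [0.684, -0.0008, 0.071]
eef_rot: [-0.0, -0.023, 1.0, 0.0]
wrist_force: [2.0, -1.0, 2.2]
opening: 0.142
grasp_force: 59.3
```

send_rows --pt "0 0 0 0 0.4 0 1" --pt "0 0 0 0 0.4 0 1" --pt "0 0 0 0 0.4 0 1" --pt "0 0 0 0 0.4 0 1" --pt "0 0 0 0 0.4 0 1" --pt "0 0 0 0 0 0 1" --pt "0 0 0 0 0 0 1" --pt "0 0 0 0 0 0 1" --pt "0 0 0 0 0 0 1" --pt "0 0 0 0 0 0 1"

```text
time_s: 20.35
eef_pos: [0.6838, 0.0011, 0.071]
eef_rot: [-0.0, -0.023, 1.0, 0.0]
wrist_force: [2.6, -0.2, -0.9]
opening: 0.141
grasp_force: 58.9
```

The vertical force has dropped away, so the nose is over the tongue's hole. I'll centre it and lower gently.

send_rows --pt "0 0 0 -0.3 0.4 0 1" --pt "0 0 0 0 0.4 0 1" --pt "0 0 0 0 0 0.3 1" --pt "0 0 0 0 0 0.3 1" --pt "0 0 0 0 0 0.3 1" --pt "0 0 0 0 0 0.3 1" --pt "0 0 0 0 0 0.3 1" --pt "0 0 0 0 0 0 1" --pt "0 0 0 0 0 0 1" --pt "0 0 0 0 0 0 1"

```text
time_s: 21.35
eef_pos: [0.6842, 0.0017, 0.0696]
eef_rot: [-0.0, -0.023, 1.0, 0.0]
wrist_force: [0.7, -1.4, -0.4]
opening: 0.138
grasp_force: 58.9
```

send_rows --pt "0 0 0 0 0 0.3 1" --pt "0 0 0 0 0 0.3 1" --pt "0 0 0 0 0 0.3 1" --pt "0 0 0 0 0 0.3 1" --pt "0 0 0 0 0 0.3 1" --pt "0 0 0 0 0 0 1" --pt "0 0 0 0 0 0 1" --pt "0 0 0 0 0 0 1" --pt "0 0 0 0 0 0 1" --pt "0 0 0 0 0 0 1"

```text
time_s: 22.35
eef_pos: [0.6843, 0.0017, 0.0682]
eef_rot: [-0.0, -0.023, 1.0, 0.0]
wrist_force: [1.4, -1.3, 0.9]
opening: 0.138
grasp_force: 59.0
```

send_rows --pt "0 0 0 0 0 0.3 1" --pt "0 0 0 0 0 0.3 1" --pt "0 0 0 0 0 0.3 1" --pt "0 0 0 0 0 0.3 1" --pt "0 0 0 0 0 0 1" --pt "0 0 0 0 0 0 1" --pt "0 0 0 0 0 0 1" --pt "0 0 0 0 0 0 1" --pt "0 0 0 0 0 0 1" --pt "0 0 0 0 0 0 1"

```text
time_s: 23.35
eef_pos: [0.6843, 0.0018, 0.067]
eef_rot: [0.0, -0.023, 1.0, 0.0]
wrist_force: [1.4, 1.4, 1.6]
opening: 0.139
grasp_force: 59.1
```

send_rows --pt "0 0 0 -0.1 0.3 0 1" --pt "0 0 0 0 0 0.4 1" --pt "0 0 0 0 0 0.4 1" --pt "0 0 0 0 0 0.4 1" --pt "0 0 0 0 0 0.4 1" --pt "0 0 0 0 0 0.4 1" --pt "0 0 0 0 0 0 1" --pt "0 0 0 0 0 0 1" --pt "0 0 0 0 0 0 1" --pt "0 0 0 0 0 0 1"

```text
time_s: 24.35
eef_pos: [0.6845, 0.002, 0.0652]
eef_rot: [0.0, -0.023, 1.0, -0.0]
wrist_force: [1.6, 0.4, 5.0]
opening: 0.141
grasp_force: 59.4
```

send_rows --pt "0 0 0 -0.1 0.1 0.4 1" --pt "0 0 0 0 0 0.4 1" --pt "0 0 0 0 0 0.4 1" --pt "0 0 0 0 0 0.4 1" --pt "0 0 0 0 0 0.4 1" --pt "0 0 0 0 0 0.4 1" --pt "0 0 0 0 0 0 1" --pt "0 0 0 0 0 0 1" --pt "0 0 0 0 0 0 1" --pt "0 0 0 0 0 0 1"

```text
time_s: 25.35
eef_pos: [0.6846, 0.0021, 0.0628]
eef_rot: [0.0, -0.023, 1.0, -0.0]
wrist_force: [1.0, 0.6, 4.5]
opening: 0.141
grasp_force: 59.6
```

send_rows --pt "0 0 0 0 0 0.6 1" --pt "0 0 0 0 0 0.6 1" --pt "0 0 0 0 0 0.6 1" --pt "0 0 0 0 0 0.6 1" --pt "0 0 0 0 0 0.6 1" --pt "0 0 0 0 0 0.6 1" --pt "0 0 0 0 0 0.6 1" --pt "0 0 0 0 0 0.6 1" --pt "0 0 0 0 0 0 1" --pt "0 0 0 0 0 0 1"

```text
time_s: 26.35
eef_pos: [0.6844, 0.0021, 0.0575]
eef_rot: [-0.0, -0.023, 1.0, 0.0]
wrist_force: [1.9, -0.1, 2.3]
opening: 0.139
grasp_force: 59.3
```

send_rows --pt "0 0 0 0 0 0.6 1" --pt "0 0 0 0 0 0.6 1" --pt "0 0 0 0 0 0.6 1" --pt "0 0 0 0 0 0.6 1" --pt "0 0 0 0 0 0.6 1" --pt "0 0 0 0 0 0.6 1" --pt "0 0 0 0 0 0.6 1" --pt "0 0 0 0 0 0 1" --pt "0 0 0 0 0 0 1" --pt "0 0 0 0 0 0 1"

```text
time_s: 27.35
eef_pos: [0.6844, 0.0021, 0.0533]
eef_rot: [-0.0, -0.023, 1.0, 0.0]
wrist_force: [3.1, 0.5, 2.0]
opening: 0.14
grasp_force: 59.3
```

send_rows --pt "0 0 0 -0.3 0 0.4 1" --pt "0 0 0 0 0 0.4 1" --pt "0 0 0 0 0 0.4 1" --pt "0 0 0 0 0 0.4 1" --pt "0 0 0 0 0 0.4 1" --pt "0 0 0 0 0 0.4 1" --pt "0 0 0 0 0 0.4 1" --pt "0 0 0 0 0 0 1" --pt "0 0 0 0 0 0 1" --pt "0 0 0 0 0 0 1"

```text
time_s: 28.35
eef_pos: [0.6846, 0.0021, 0.0506]
eef_rot: [-0.0, -0.023, 1.0, 0.0]
wrist_force: [0.8, -0.1, 1.6]
opening: 0.138
grasp_force: 59.3
```

send_rows --pt "0 0 0 0 0 0.2 1" --pt "0 0 0 0 0 0.2 1" --pt "0 0 0 0 0 0.2 1" --pt "0 0 0 0 0 0.2 1" --pt "0 0 0 0 0 0 1" --pt "0 0 0 0 0 0 1" --pt "0 0 0 0 0 0 1" --pt "0 0 0 0 0 0 1" --pt "0 0 0 0 0 0 1" --pt "0 0 0 0 0 0 1"

```text
time_s: 29.35
eef_pos: [0.6847, 0.0021, 0.0499]
eef_rot: [-0.0, -0.023, 1.0, 0.0]
wrist_force: [-0.1, -0.2, 1.7]
opening: 0.142
grasp_force: 59.3
```

send_rows --pt "0 0 0 0 0 0.2 1" --pt "0 0 0 0 0 0.2 1" --pt "0 0 0 0 0 0.1 1" --pt "0 0 0 0 0 0 1" --pt "0 0 0 0 0 0 1" --pt "0 0 0 0 0 0 1" --pt "0 0 0 0 0 0 1" --pt "0 0 0 0 0 0 1" --pt "0 0 0 0 0 0 1" --pt "0 0 0 0 0 0 1"

```text
time_s: 30.35
eef_pos: [0.6848, 0.0022, 0.0496]
eef_rot: [0.0, -0.023, 1.0, -0.0]
wrist_force: [0.0, -0.2, 4.4]
opening: 0.138
grasp_force: 59.4
```

send_rows --pt "0 0 0 0 0 0.2 1" --pt "0 0 0 0 0 0.2 1" --pt "0 0 0 0 0 0 1" --pt "0 0 0 0 0 0 1" --pt "0 0 0 0 0 0 1" --pt "0 0 0 0 0 0 1" --pt "0 0 0 0 0 0 1" --pt "0 0 0 0 0 0 1" --pt "0 0 0 0 0 0 1" --pt "0 0 0 0 0 0 1"

```text
time_s: 31.35
eef_pos: [0.6848, 0.0021, 0.0495]
eef_rot: [0.0, -0.023, 1.0, -0.0]
wrist_force: [-1.2, 0.7, 5.1]
opening: 0.139
grasp_force: 59.6
```

send_rows --pt "0 0 0 0 0 0.2 1" --pt "0 0 0 0 0 0.2 1" --pt "0 0 0 0 0 0 1" --pt "0 0 0 0 0 0 1" --pt "0 0 0 0 0 0 1" --pt "0 0 0 0 0 0 1" --pt "0 0 0 0 0 0 1" --pt "0 0 0 0 0 0 1" --pt "0 0 0 0 0 0 1" --pt "0 0 0 0 0 0 1"

```text
time_s: 32.35
eef_pos: [0.6849, 0.0021, 0.0495]
eef_rot: [0.0, -0.023, 1.0, -0.0]
wrist_force: [-1.7, 0.8, 8.2]
opening: 0.139
grasp_force: 59.9
```

```bash
python3 - <<'E'
from h import *
o=obs(); Rm=rot(o); p=o['eef_pos']
c,W,E,K=cloud('wrist')
pc=E[:3,:3].T@(Rm@np.array([0.6,.9,10])/1000+p-E[:3,3]); u,v=(K@pc/pc[2])[:2].astype(int); v=min(v,360)
save('w5.png',cv2.resize(c[v-60:v+60,u-80:u+80],None,fx=5,fy=5,interpolation=cv2.INTER_CUBIC))
T=(W-p)@Rm*1000
k=(abs(T[...,1])<8)&(T[...,0]>8.5)&(T[...,0]<11.5)&(T[...,2]<9)&(T[...,2]>-3); print('collar top z',np.percentile(W[k][:,2],[10,50,90]).round(4))
k=(abs(T[...,1])<30)&(T[...,0]>14)&(T[...,0]<19); print('strap z',np.nanmedian(W[k][:,2]).round(4))
E
```

```text
{'time_s': 32.35, 'eef_pos': [0.6849, 0.0021, 0.0495], 'eef_rot': [0.0001, -0.0229, 0.9997, -0.0], 'wrist_force': [-1.7317, 0.7598, 8.1887], 'torque': [0.1113, 0.4346, 0.0367], 'opening': 0.1387, 'grasp_force': 59.8592, 'q': [-0.1697, 0.6099, 1.4191, -0.0001, 1.1125, -1.7863]}
collar top z [0.0411 0.0452 0.0464]
strap z 0.1281
```

View pics/w5.png

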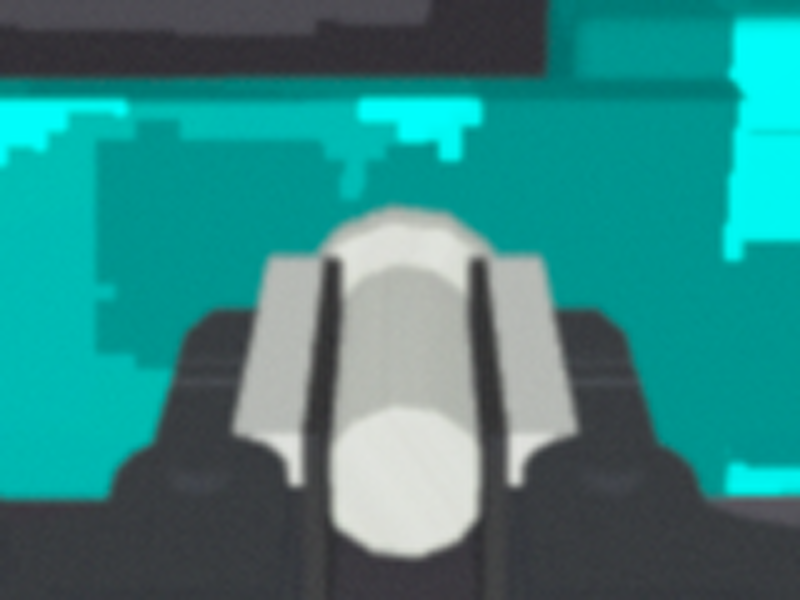

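The crop shows the collar at (403, 230) sitting on the strap with no visible gap. The TCP stopped at 49.5 mm, as predicted. I'll relax the downward bias a little, let go and lift.

send_rows --pt "0 0 0 0.1 0 0.2 1" --pt "0 0 0 0 0 0 1" --pt "0 0 0 0 0 0 -0.4" --pt "0 0 0 0 0 0 -0.4" --pt "0 0 0 0 0 0 -0.4" --pt "0 0 0 0 0 0 -0.4" --pt "0 0 0 0 0 0 -0.4" --pt "0 0 0 0 0 0 -0.4" --pt "0 0 0 0 0 0 -0.4" --pt "0 0 0 0 0 0 -0.4"

```text
time_s: 33.4
eef_pos: [0.6847, 0.0021, 0.0485]
eef_rot: [0.0, -0.023, 1.0, 0.0]
wrist_force: [-0.0, -0.3, -0.1]
opening: 0.703
grasp_force: 0.0
```

send_rows --pt "0 0 0 0 0 -3 -0.4" --pt "0 0 0 0 0 -7 -0.4" --pt "0 0 0 0 0 -15 -0.4" --pt "0 0 0 0 0 -20 -0.4" --pt "0 0 0 0 0 -20 -0.4" --pt "0 0 0 -20 0 -20 -0.4" --pt "0 0 0 -20 0 -10 -0.4" --pt "0 0 0 -15 0 0 -0.4" --pt "0 0 0 0 0 0 -0.4" --pt "0 0 0 0 0 0 -0.4"

```text
time_s: 34.4
eef_pos: [0.7393, 0.0047, 0.144]
eef_rot: [-0.0, -0.023, 1.0, -0.0]
wrist_force: [-0.2, -0.4, 0.2]
opening: 0.698
grasp_force: 0.0
```

```bash
python3 - <<'E'
from h import *
o=obs(); Rm=rot(o); p=o['eef_pos']
for n in ['wrist','scene']:
    c,W,E,K=cloud(n); X,Y,Z=W[...,0],W[...,1],W[...,2]
    near=(np.hypot(X-.685,Y-.002)<.02)
    for lo,hi in [(.036,.0425),(.043,.049),(.07,.082)]:
        t=W[near&(Z>lo)&(Z<hi)]
        if len(t)>8: print(n,lo,len(t),np.median(t,0).round(4),cv2.minAreaRect((t[:,:2]*1000).astype(np.float32))[:2])
    if n=='wrist': save('w6.png',c)
z=np.load('/tmp/scene.npz')['c']; c=ctrl.camera('scene')['color']
d=np.abs(z.astype(int)-c).sum(2)
for nm,(u,v) in dict(cup=(242,185),ash=(289,137),dieA=(363,145),dieB=(166,345)).items(): print(nm,d[v-25:v+25,u-25:u+25].mean().round(1))
E
```

```text
{'time_s': 34.4, 'eef_pos': [0.7393, 0.0047, 0.144], 'eef_rot': [-0.0001, -0.0229, 0.9997, -0.0], 'wrist_force': [-0.2048, -0.4302, 0.2266], 'torque': [-0.0296, 0.0313, -0.0295], 'opening': 0.6977, 'grasp_force': 0.0, 'q': [-0.1536, 0.6129, 1.2055, -0.0001, 1.3233, -1.7703]}
wrist 0.036 1583 [0.6852 0.0011 0.0408] ((685.0303344726562, 2.138153076171875), (39.41162109375, 39.56092071533203))
wrist 0.043 298 [0.6803 0.0027 0.0457] ((682.2692260742188, 0.30462646484375), (26.92437171936035, 21.123538970947266))
wrist 0.07 367 [0.684  0.0027 0.0758] ((684.2122192382812, 2.75154972076416), (13.395150184631348, 13.507710456848145))
scene 0.036 209 [ 0.6867 -0.0033  0.0397] ((685.3560180664062, 1.009328842163086), (39.631107330322266, 37.207794189453125))
scene 0.043 58 [ 0.6898 -0.003   0.0451] ((687.736083984375, -0.4711170196533203), (20.747514724731445, 15.724434852600098))
scene 0.07 53 [0.687  0.001  0.0745] ((686.5628662109375, 1.8902373313903809), (13.33996868133545, 13.165301322937012))
cup 40.9
ash 16.2
dieA 55.1
dieB 14.9
```

View pics/w6.png

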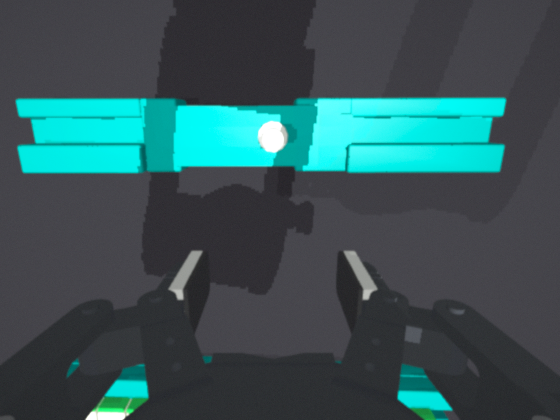

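The pin is upright at (272, 137). Its top is about 35 mm above the strap, which means the collar is fully home. The gripper is clear.

```bash
python3 -c "
from bench import ctrl
print(ctrl.hand_in())"
```

```text
the job is handed in; nothing more can be done
None
```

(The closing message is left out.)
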